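Push the brass pulley up the gutter to its stop

ROBOT

A 6-joint arm with a two-finger parallel gripper is mounted at the origin on the work surface. World frame = base frame: x ahead of the robot, y to its left, z up, the work surface at z = 0. Lengths are in m, angles in rad, forces in N, time in s.
With the tool pointing down it reaches from about 0.25 to 0.775 m from the base axis. Payload 4 kg.
Tool frame: the origin (TCP) lies on the centre line of the jaws, within the pads' length; the fingertips stand 8 mm ahead of it and the grasp point (between the pads) lies 11 mm behind it; z points along the fingers, y is the direction in which the jaws open and shut (so a half turn about z gives the same grasp; the last joint's range is limited). The gripper opens to 94 mm and grips with 3 to 60 N. Pads are 16 mm wide; open, the fingers measure 119 mm over their backs; the gripper's body (75 mm by 177 mm) begins 78 mm behind the grasp point.
Start: joints at [1.115, 0.087, 1.371, -0, 1.684, -0.103], TCP at [0.19, 0.516, 0.214] pointing down, gripper open.
Joint ranges: [-3.1, 3.1], [-0.76, 2.03], [0.27, 2.55], [-1.08, 4.22], [0.17, 2.65], [-2.57, 2.57]. Speed limits (rad/s): [2.79, 2.79, 3.14, 3.14, 3.14, 3.14].

INTERFACE

Orientations are given as [roll, pitch, yaw] about the fixed x, y, z axes, in that order (R = Rz(yaw) Ry(pitch) Rx(roll)).
In Python, from bench import robot, cams, close_job gives the robot as it stands.
- The arm moves only by the tool arm_command, never from a script. Its argument "plan" is one flat list of numbers, 7 for each row, row after row: the shift along the tool's x, y, z in cm, then the turn, a rotation vector about the tool's x, y, z in degrees, then the closure, from 0 (fully open) to 1 (shut). A call has 1 to 8 rows; each row shifts and turns the commanded pose from where the row before left it, along the tool's axes as they then stand; what a row does not reach is not made up. A row lasts 1/8 s, in which the tool goes at most 62.5 mm and 10.7 degrees, less where a joint would pass 70% of its speed; a pose out of reach is approached as far as the arm can. A call with a gripper value outside its range is refused whole. The fingers move at their own pace and stop on an object; the grip force is fixed at half the most. Time passes only in rows, so rows that do not move let the fingers close. It gives the time, the measured TCP pose, the force and the opening at its end, in the units of the state.
- robot.get_obs(): the state, without advancing time (a new reading comes with each control period).
- cams.snapshot(name): name is "scene" or "side" or "wrist"; returns a dict with "pixels" (400x640x3 uint8, red, green, blue), "fov_y" (degrees; the focal length in pixels is half the picture's height over the tangent of half this angle, whatever the lens; pixels are square), "cx", "cy" (the principal point, pixels), "camera_from_world" (4x4, takes a point from world to camera coordinates); the wrist camera has in their place "tool_from_camera" (4x4, takes a point from camera to tool coordinates, whose origin is the TCP and whose axes are the flange's). Camera axes: x right, y up, looking along -z (the intrinsics and any distortion apply to the point x, -y, -z); pixel columns grow to the right and rows downward; lengths in m; the calibration is good to about 2 mm. A picture is of the moment at which its call begins: read the wrist's pose just before it. There is no depth.
- close_job(): hands the job in, once; it reports no verdict.
The state is a dict: "time": time; "joint_positions": joint angles; "qvel": joint speeds; "joint_torque": joint torques, N m; "tool_pos": TCP position; "ee_rot": TCP orientation; "wrist_force": force on the tool from outside, world axes, zero at the start; "wrist_torque": the same for the moment, N m; "width": finger opening in m.
Only numpy, scipy, OpenCV 4.12 (cv2) and the standard library are available. Lean on these libraries where they do the work, as an engineer would, in place of code of your own. Each camera call takes 0.05 s, during which the arm holds its last target.

TASK

Two belt pulleys lie at the bottom of the sloping gutters on the sewing-machine bench. With a fingertip, push the brass one up along its gutter and over the crest until it rests in the pocket against the red stop and cannot roll back, then take the hand away. Only push it, do not lift it out of the gutter; leave the blue pulley at the bottom and the other things on the bench where they are.

Things in the scene. Friction and masses are not known exactly. Their poses are not given: they have to be found in the camera images.
- brass_pulley: brass-coloured round belt pulley with a dark band, 50 mm dia, 36 mm wide, about 0.2 kg, lying in a gutter so that it can roll along it; it starts against the low lip at the bottom of one of the two gutters. Origin at its centre, y along its axle (across the gutter); x and z turn as it rolls
- blue_pulley: the same pulley in blue, in the other gutter; stays at the bottom
- rack: fixed aluminium rack: two parallel gutters rising 8 degrees along its +x. Origin mid-way between them at the bottom end, on the plane of the ramp floors, 20 mm above the table; x up the slope along the floor, y across, z square to the floor. Gutter centre lines at y = +45 and -45 mm, inner width 40, walls 4 thick and 12 high. A released pulley on the ramp rolls back down
- lip (a point): bottom end of the ramp, mid-way between the gutters (the rack's origin): inner face of the lips that hold the pulleys at the bottom. Lips are 6 mm thick (rack x -6 to 0) and only 8 mm high, so a fingertip reaches in over them behind a pulley; nothing stands beyond. A pulley at the bottom has its centre at rack x 18.6, z 25 mm
- crest (a point): on the floor plane mid-way between the gutters at the crest, rack x 235.0 mm. Here the floors bend 15 degrees (to 7 degrees below level) and run down 62.0 mm into a pocket ending at a red stop plate (face at rack x 297.0, top at rack z 34 mm). A pulley whose centre is more than 10 mm past the crest rolls into the pocket and stays
- seat_a (a point): where the centre of a pulley lies when it rests in the pocket against the red stop, gutter at rack y = +45 mm (rack x 272.0, z 16.0 mm)
- seat_b (a point): the same for the gutter at rack y = -45 mm
- red_spool: red thread spool, 34 mm dia, 50 mm tall, standing just past the stop end of the rack; bystander
- green_spool: green thread spool, 34 mm dia, 50 mm tall, standing beside the rack; bystander
- screwdriver: screwdriver with orange handle, 190 mm long, lying beside the rack; bystander
- wrench: steel wrench, 160 mm long, lying on the mat; bystander
- spray_can: white and red spray can, 52 mm dia, 150 mm tall; bystander
- bobbin_jar: glass jar with blue cap, 60 mm dia, 70 mm tall; bystander
- meter: yellow and black handheld meter, 85 x 160 x 38 mm, lying flat; bystander
There are look-alikes about, which are no part of the job. Leave any turquoise look-alike of the brass_pulley alone.

How it is judged:
On the way:
1. the brass pulley is pushed part-way up the ramp, lying in the gutter (x of brass_pulley in the frame of rack between 0.1 and 0.2 m and z of brass_pulley in the frame of rack below 0.03 m), for 0.05 s.
At the end, for the whole second after the job is handed in: The brass pulley lies at rest (slower than 10 mm/s) with its centre within 8 mm of the seat point in the pocket at the top of its gutter, against the red stop; the blue pulley is within 12 mm and every bystander within 20 mm of where it started ((distance between brass_pulley and seat_a below 0.008 m or distance between brass_pulley and seat_b below 0.008 m) and linear speed of brass_pulley below 0.01 m/s and distance of blue_pulley from where it was at the start of the episode below 0.012 m and distance of each of red_spool, green_spool, screwdriver, wrench, spray_can, bobbin_jar, meter from where it was at the start of the episode below 0.02 m); the robot touches nothing.
It fails at once if the brass pulley is lifted more than 8 mm off the gutter floor (z of brass_pulley in the frame of rack above 0.033 m or (x of brass_pulley in the frame of rack above 0.265 m and z of brass_pulley in the frame of rack above 0.0258434 m)).
It fails at once if the blue pulley is moved from the bottom of its gutter (more than 20 mm) (distance of blue_pulley from where it was at the start of the episode above 0.02 m).
It fails at once if a bystander is moved more than 30 mm (distance of any of red_spool, green_spool, screwdriver, wrench, spray_can, bobbin_jar, meter from where it was at the start of the episode above 0.03 m).
It also fails if it takes over 45 s, if anything falls off the work surface, if the arm or the gripper's body presses on something with over 40 N, if the wrist force passes 120 N, or if a joint passes its speed limit or range.

## Working session

There is one attempt and no reset: what is moved stays moved. The work goes in short steps, Python scripts to look and compute and a tool call to move; the robot and the scene stay as the last step left them, time stands still between calls to the robot, and variables do not carry over. Pictures are saved under pics/ and viewed, and the job is handed in when it is done.

Besides the shell and the picture viewer there is one more tool, called by a JSON object that holds its "name" and its "arguments". arm_command: Moves the arm, as the interface text tells. Its arguments: {"type":"object","properties":{"plan":{"type":"array","items":{"type":"number"}}},"required":["plan"]}

```bash
mkdir -p pics
python3 - <<'E'
from bench import robot,cams
import cv2
o=robot.get_obs();print(o)
for n in("scene","side","wrist"):
    s=cams.snapshot(n);cv2.imwrite(f"pics/{n}0.png",s["pixels"][:,:,::-1])
    print(n,{k:v for k,v in s.items() if k!="pixels"})
E
```

```text
{'time': 0.0, 'joint_positions': array([ 1.11490453e+00,  8.79565419e-02,  1.37223234e+00,  2.14373057e-05,
        1.68359000e+00, -1.03074570e-01]), 'qvel': array([ 0.00045625,  0.00233201, -0.00182408, -0.00057621, -0.00114702,
       -0.0020148 ]), 'joint_torque': array([-2.08869911e-03, -3.40194440e+01, -3.02423108e+01,  7.17372866e-02,
        3.29974608e-02, -1.53327314e-04]), 'tool_pos': array([0.18980161, 0.51565571, 0.21231443]), 'ee_rot': array([-3.13942022e+00, -2.46138880e-04,  2.78877755e+00]), 'wrist_force': array([ 0.05646834,  0.10267658, -0.01907082]), 'wrist_torque': array([ 0.0097506 , -0.00154425,  0.02602969]), 'width': 0.09371126023490829}
scene {'fov_y': 43.51085222475052, 'cx': 322.58816910123437, 'cy': 202.82944944845872, 'camera_from_world': array([[-0.44873373,  0.89361077, -0.00989072,  0.23862605],
       [-0.68121702, -0.33487306,  0.65100184,  0.32499826],
       [ 0.57843013,  0.29886421,  0.75901171, -1.67269314],
       [ 0.        ,  0.        ,  0.        ,  1.        ]])}
side {'fov_y': 44.22752163185236, 'cx': 317.5536826659708, 'cy': 195.00344751006014, 'camera_from_world': array([[-0.99105267, -0.1333135 ,  0.00649007,  0.56583577],
       [ 0.08278333, -0.57581386,  0.81337895, -0.11839387],
       [-0.10469732,  0.80663865,  0.581698  , -1.23405581],
       [ 0.        ,  0.        ,  0.        ,  1.        ]])}
wrist {'fov_y': 70.16163165296159, 'cx': 321.0706770064783, 'cy': 200.8552226689784, 'tool_from_camera': array([[ 9.57672078e-04,  9.68547404e-01,  2.48827269e-01,
         7.21894950e-02],
       [ 9.99999464e-01, -1.02539521e-03,  1.42557931e-04,
         5.58451411e-05],
       [ 3.93220403e-04,  2.48826999e-01, -9.68547867e-01,
        -1.70916836e-01],
       [ 0.00000000e+00,  0.00000000e+00,  0.00000000e+00,
         1.00000000e+00]])}
```

View pics/scene0.png

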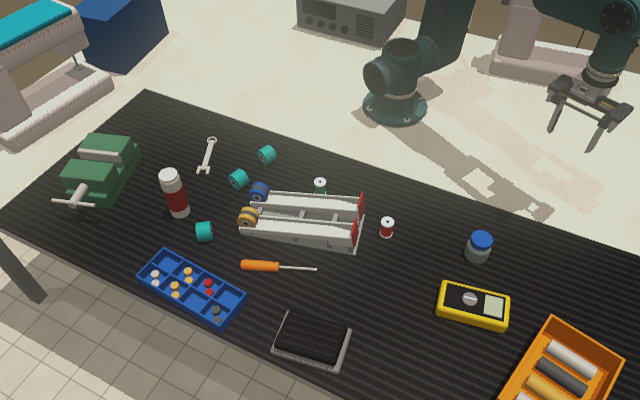

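View pics/side0.png

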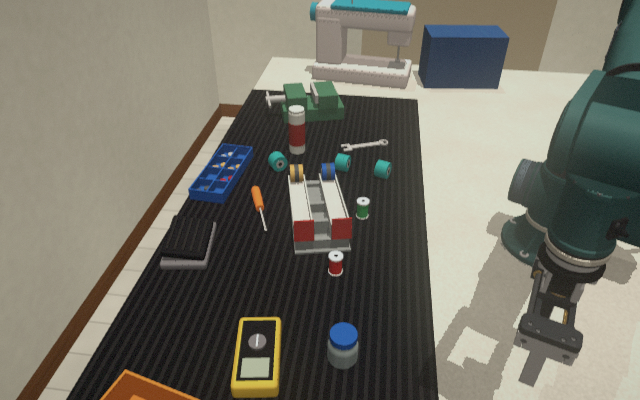

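View pics/wrist0.png

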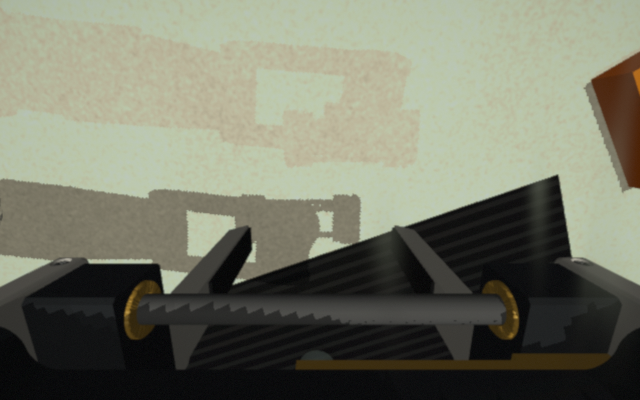

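The scene view shows brass at about (247,217) and blue at (259,192). The red stops are near (358,205-235), and the turquoise look-alikes are around the rack. In the side view brass is at about (296,172) and the stops at (304,231) and (342,228). I'll zoom in next.

Run:
```python
import cv2
a=cv2.imread("pics/scene0.png")[165:265,225:405];b=cv2.imread("pics/side0.png")[150:290,250:400]
cv2.imwrite("pics/za.png",cv2.resize(a,None,fx=4.4,fy=4.4,interpolation=cv2.INTER_CUBIC))
cv2.imwrite("pics/zb.png",cv2.resize(b,None,fx=4,fy=4,interpolation=cv2.INTER_CUBIC))
```

```text
(no output)
```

View pics/za.png

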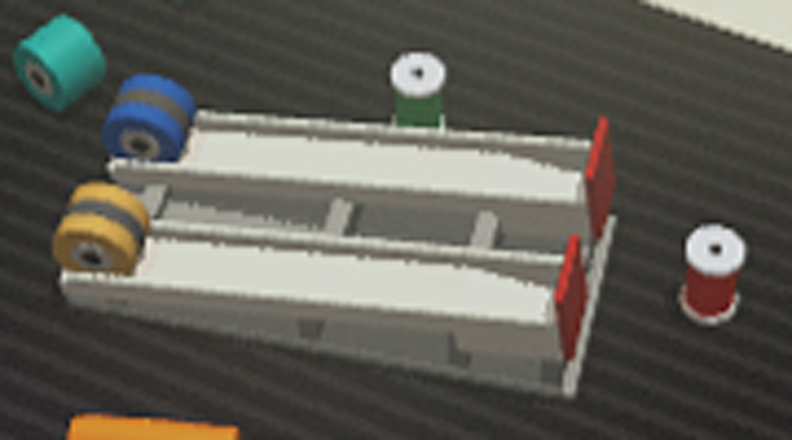

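View pics/zb.png

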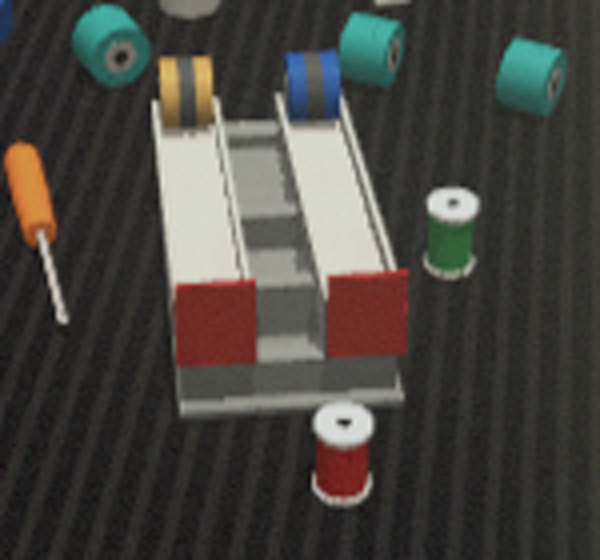

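```bash
cat > h.py <<'E'
import numpy as np,cv2
def K(s):
    f=200/np.tan(np.radians(s["fov_y"]/2)); return f
def ray(s,u,v):
    f=K(s);T=s["camera_from_world"];R=T[:3,:3]
    d=R.T@np.array([(u-s["cx"])/f,-(v-s["cy"])/f,-1]);return -R.T@T[:3,3],d/np.linalg.norm(d)
def onz(s,u,v,z):
    c,d=ray(s,u,v);return c+d*(z-c[2])/d[2]
def proj(s,p):
    T=s["camera_from_world"];q=T[:3,:3]@p+T[:3,3];f=K(s)
    return s["cx"]+f*q[0]/-q[2], s["cy"]-f*q[1]/-q[2]
def tri(r1,r2):
    (a,d),(b,e)=r1,r2;A=np.c_[d,-e];t=np.linalg.lstsq(A,b-a,rcond=None)[0]
    p,q=a+t[0]*d,b+t[1]*e;return (p+q)/2,np.linalg.norm(p-q)
def blobs(s,roi,lo,hi,close=0,mina=20):
    x0,y0,x1,y1=roi;h=cv2.cvtColor(s["pixels"],cv2.COLOR_RGB2HSV)
    m=cv2.inRange(h,lo,hi);k=np.zeros_like(m);k[y0:y1,x0:x1]=m[y0:y1,x0:x1]
    if close:k=cv2.morphologyEx(k,cv2.MORPH_CLOSE,np.ones((close,close)))
    n,l,st,c=cv2.connectedComponentsWithStats(k)
    return [(st[i].tolist(),c[i].round(1).tolist()) for i in range(1,n) if st[i][4]>mina],k
E
python3 - <<'E'
from bench import cams
from h import *
S={n:cams.snapshot(n) for n in("scene","side")}
roi={"scene":(225,165,405,265),"side":(275,155,400,290)}
for n,s in S.items():
    for c,lo,hi in(("brass",(12,90,80),(28,255,255)),("blue",(105,110,50),(125,255,255)),("red",(0,120,50),(6,255,255)),("red2",(172,120,50),(180,255,255))):
        print(n,c,blobs(s,roi[n],lo,hi,9 if c[0]=="b" else 0)[0])
E
```

```text
scene brass [([237, 206, 22, 22, 357], [247.5, 216.8]), ([241, 259, 38, 6, 169], [257.4, 262.2])]
scene blue [([248, 182, 21, 20, 313], [258.3, 191.6])]
scene red [([358, 192, 7, 27, 110], [361.0, 204.8]), ([351, 218, 7, 29, 134], [354.3, 232.0]), ([381, 225, 12, 12, 94], [385.7, 231.0])]
scene red2 []
side brass [([289, 164, 15, 18, 236], [296.1, 172.2])]
side blue [([321, 162, 14, 18, 218], [327.8, 170.7])]
side red [([332, 217, 20, 22, 405], [341.7, 228.1]), ([294, 220, 20, 22, 408], [303.5, 230.5]), ([329, 260, 13, 14, 143], [334.9, 267.0])]
side red2 []
```

Run:
```python
from bench import cams
from h import *
a=cams.snapshot("scene");b=cams.snapshot("side")
P={"brass":((247.5,216.8),(296.1,172.2)),"blue":((258.3,191.6),(327.8,170.7)),"stopBr":((353.6,224.8),(304,220.8)),"stopBl":((360.1,198.3),(342.2,218.4))}
Z={"brass":.0473,"blue":.0473,"stopBr":.095,"stopBl":.095}
for k,(p,q) in P.items():
    t,e=tri(ray(a,*p),ray(b,*q));print(k,t.round(4),round(e,4),onz(a,*p,Z[k]).round(4),onz(b,*q,Z[k]).round(4))
```

```text
brass [ 0.6538 -0.1569  0.048 ] 0.0005 [ 0.6532 -0.1575  0.0473] [ 0.6541 -0.1576  0.0473]
blue [ 0.5655 -0.1781  0.0476] 0.0003 [ 0.5651 -0.1784  0.0473] [ 0.5656 -0.1784  0.0473]
stopBr [0.5882 0.1144 0.0925] 0.0002 [0.5901 0.1151 0.095 ] [0.5876 0.1173 0.095 ]
stopBl [0.501 0.093 0.092] 0.0016 [0.5044 0.0946 0.095 ] [0.5004 0.0958 0.095 ]
```

{"name": "arm_command", "arguments": {"plan": [0,0,0,0,0,9.4,1,0,0,0,0,0,9.4,1,0,0,0,0,0,9.4,1,0,0,0,0,0,9.4,1,0,0,0,0,0,9.4,1,0,0,0,0,0,9.4,1,0,0,0,0,0,0,1]}}

```text
time: 1.23
tool_pos: [0.19, 0.5161, 0.2135]
ee_rot: [3.142, -0.0, 1.806]
wrist_force: [-0.5, 0.5, 0.6]
width: 0.0277
```

```bash
cat >> h.py <<'E'
def totool(o,target):
    from scipy.spatial.transform import Rotation as R
    return R.from_euler("xyz",o["ee_rot"]).as_matrix().T@(np.array(target)-o["tool_pos"])*100
E
python3 - <<'E'
from bench import robot,cams
from h import *
o=robot.get_obs();print(o["time"],o["tool_pos"],np.degrees(o["ee_rot"]),o["joint_positions"][5],o["width"])
print(totool(o,[.6652,-.2061,.215]))
a=cams.snapshot("scene");b=cams.snapshot("side")
print("can", onz(a,168,175,.15),onz(b,297,112,.15), onz(b,297,150,0.0))
E
```

```text
1.225 [0.19004811 0.51611733 0.21348569] [ 1.79998438e+02 -1.79917033e-03  1.03495207e+02] 0.8793495149335621 0.027688773230661327
[-81.31598126  29.34931903  -0.1531848 ]
can [ 0.69165966 -0.35461934  0.15      ] [ 0.6790143  -0.33097522  0.15      ] [ 0.68670428 -0.36042129  0.        ]
```

{"name": "arm_command", "arguments": {"plan": [-4,1.5,0,0,0,0,1,-4,1.5,0,0,0,0,1,-4,1.5,0,0,0,0,1,-4,1.5,0,0,0,0,1,-4,1.5,0,0,0,0,1,-4,1.5,0,0,0,0,1,-4,1.5,0,0,0,0,1,-4,1.5,0,0,0,0,1]}}

```text
time: 2.33
tool_pos: [0.3815, 0.2314, 0.2137]
ee_rot: [3.141, -0.0, 1.807]
wrist_force: [-0.3, 0.6, -0.2]
width: 0.0007
```

{"name": "arm_command", "arguments": {"plan": [-4,1.4,0,0,0,0,1,-4,1.4,0,0,0,0,1,-4,1.4,0,0,0,0,1,-4,1.4,0,0,0,0,1,-4,1.4,0,0,0,0,1,-4,1.4,0,0,0,0,1,-4,1.4,0,0,0,0,1,-4,1.4,0,0,0,0,1]}}

```text
time: 3.32
tool_pos: [0.5646, -0.054, 0.2135]
ee_rot: [3.141, -0.0, 1.806]
wrist_force: [0.5, -0.1, -0.1]
width: 0.0006
```

{"name": "arm_command", "arguments": {"plan": [-4,1.4,0,0,0,0,1,-4,1.4,0,0,0,0,1,-4,1.4,0,0,0,0,1,-3,1.2,0,0,0,0,1,-2,0.7,0,0,0,0,1,0,0,0,0,0,0,1,0,0,0,0,0,0,1]}}

```text
time: 4.2
tool_pos: [0.6623, -0.2033, 0.2134]
ee_rot: [-3.141, -0.001, 1.806]
wrist_force: [-0.2, 0.8, -0.1]
width: 0.0005
```

Run:
```python
from bench import robot,cams
from h import *
o=robot.get_obs();print(o["time"],o["tool_pos"],np.degrees(o["ee_rot"]),o["joint_positions"],o["width"])
print(totool(o,[.6652,-.2061,.042]))
s=cams.snapshot("wrist");cv2.imwrite("pics/w1.png",s["pixels"][:,:,::-1])
s=cams.snapshot("scene");cv2.imwrite("pics/s1.png",cv2.resize(s["pixels"][100:300,150:450,::-1],None,fx=2.5,fy=2.5))
```

```text
4.2 [ 0.66232686 -0.20329895  0.21339165] [-1.79984564e+02 -4.50656522e-02  1.03455730e+02] [-3.79844868e-01  4.14771741e-01  9.71920642e-01  4.95637827e-04
  1.75557394e+00 -6.14600864e-01] 0.0005477729726425274
[-0.35275324  0.21886538 17.13883477]
```

View pics/w1.png

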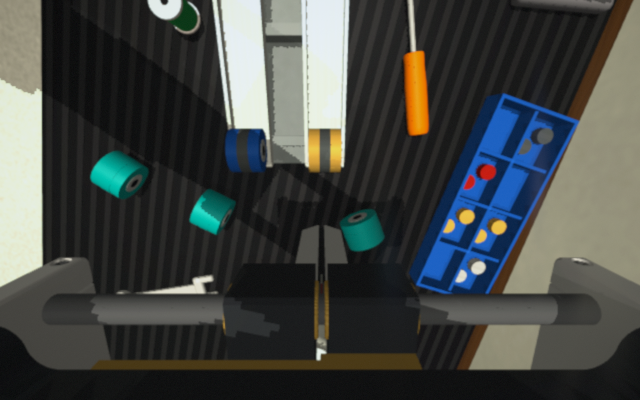

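View pics/s1.png

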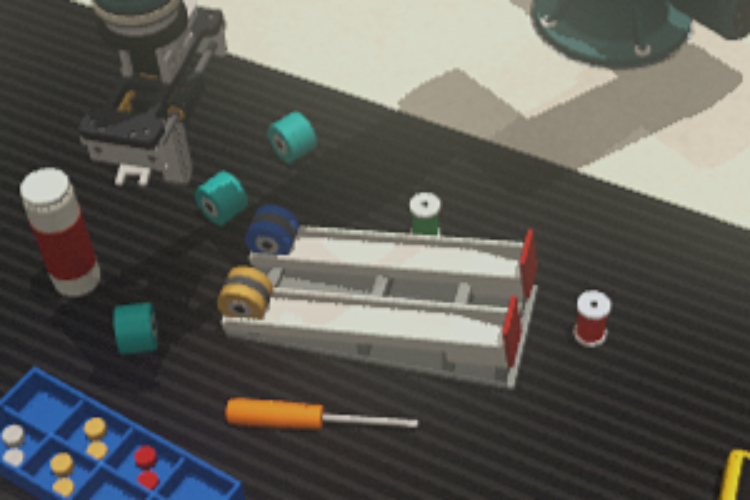

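Wrist view: brass is at about (324,150), almost straight ahead of the closed fingers at column 322. The gutter walls run straight up the image, so the yaw is right. One turquoise look-alike lies at (362,230), so I'll check its clearance.

Run:
```python
from bench import robot,cams
from h import *
from scipy.spatial.transform import Rotation as R
o=robot.get_obs();s=cams.snapshot("wrist")
T=np.eye(4);T[:3,:3]=R.from_euler("xyz",o["ee_rot"]).as_matrix();T[:3,3]=o["tool_pos"]
s["camera_from_world"]=np.linalg.inv(T@s["tool_from_camera"])
a=cams.snapshot("scene")
y=np.radians(103.4);ux=np.array([np.cos(y),np.sin(y)]);uy=np.array([-ux[1],ux[0]])
def rep(n,p):
    d=p[:2]-o["tool_pos"][:2];print(n,p.round(4),"rel tcp along/cross(rack y)",(d@ux).round(4),(d@uy).round(4))
for n,lo,hi,z,roi in(("brass",(12,90,80),(28,255,255),.0473,(290,100,360,190)),("blue",(105,110,40),(125,255,255),.0473,(210,110,285,190)),("turq",(80,100,50),(98,255,255),.025,(60,100,400,280))):
    for st,c in blobs(s,roi,lo,hi,9,100)[0]: print(st,c);rep(n,onz(s,*c,z))
for st,c in blobs(a,(180,130,290,250),(80,100,50),(98,255,255),9,100)[0]:rep("turq scene",onz(a,*c,.025))
for v in (20,60,100):
  h=s["pixels"][v,200:360].astype(int); g=h.min(1)>170; e=np.flatnonzero(np.diff(g.astype(int)));print(v,e+200)
```

```text
[308, 129, 12, 43, 505] [313.6, 150.1]
brass [ 0.6429 -0.1597  0.0473] rel tcp along/cross(rack y) 0.0467 0.0089
[329, 129, 12, 44, 484] [334.8, 150.6]
brass [ 0.6672 -0.1544  0.0473] rel tcp along/cross(rack y) 0.0461 -0.0159
[224, 129, 42, 44, 1182] [244.5, 151.3]
blue [ 0.5645 -0.1799  0.0473] rel tcp along/cross(rack y) 0.0451 0.0898
[90, 151, 58, 48, 1893] [118.1, 174.3]
turq [ 0.4075 -0.2493  0.025 ] rel tcp along/cross(rack y) 0.014 0.2586
[189, 189, 46, 46, 1358] [211.0, 211.5]
turq [ 0.5295 -0.2708  0.025 ] rel tcp along/cross(rack y) -0.0352 0.1449
[340, 209, 44, 43, 1381] [361.9, 230.2]
turq [ 0.7298 -0.2495  0.025 ] rel tcp along/cross(rack y) -0.0609 -0.0548
turq scene [ 0.4092 -0.2491  0.025 ] rel tcp along/cross(rack y) 0.0139 0.2569
turq scene [ 0.5317 -0.2692  0.025 ] rel tcp along/cross(rack y) -0.0342 0.1425
turq scene [ 0.73   -0.2483  0.025 ] rel tcp along/cross(rack y) -0.0597 -0.0553
20 [214 218 222 260 300 347]
60 [219 223 226 263 301 346]
100 [224 227 231 266 302 345]
```

{"name": "arm_command", "arguments": {"plan": [0,0.3,2,0,0,0,1,0,0,3,0,0,0,1,0,0,3,0,0,0,1,0,0,3,0,0,0,1,0,0,2.5,0,0,0,1,0,0,2,0,0,0,1,0,0,1.6,0,0,0,1,0,0,0,0,0,0,1]}}

```text
time: 5.4
tool_pos: [0.6645, -0.2028, 0.0404]
ee_rot: [-3.139, -0.002, 1.804]
wrist_force: [-0.0, -0.9, -0.7]
width: 0.0003
```

Run:
```python
from bench import robot,cams
from h import *
o=robot.get_obs();print(o["time"],o["tool_pos"],o["wrist_force"])
s=cams.snapshot("side");cv2.imwrite("pics/d2.png",cv2.resize(s["pixels"][100:260,230:430,::-1],None,fx=3,fy=3))
s=cams.snapshot("scene");cv2.imwrite("pics/s2.png",cv2.resize(s["pixels"][130:280,150:400,::-1],None,fx=3,fy=3))
```

```text
5.4 [ 0.66453992 -0.20283933  0.04044483] [-0.00471634 -0.93403437 -0.6596141 ]
```

View pics/d2.png

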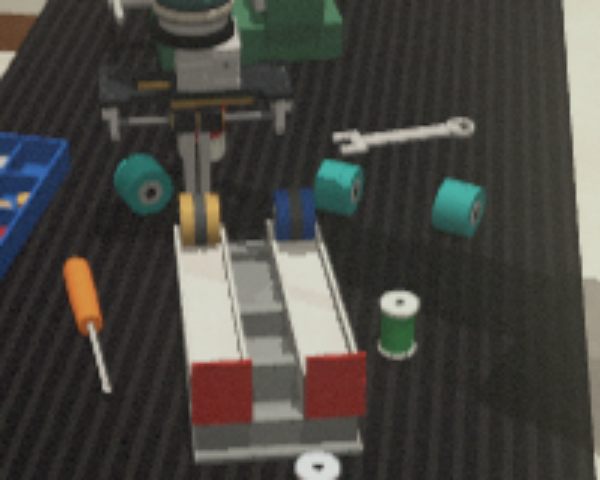

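View pics/s2.png

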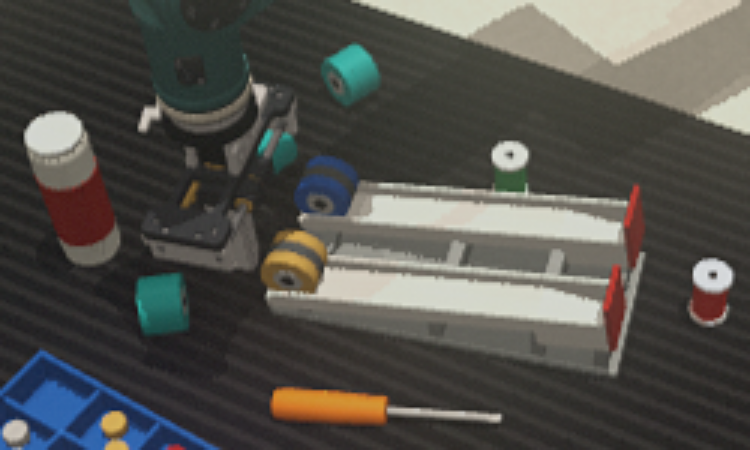

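The finger is behind brass and centred on it, nothing else is touched, and the force is about zero. I'll start pushing gently up the 8° slope.

{"name": "arm_command", "arguments": {"plan": [0.6,0,-0.25,0,0,0,1,0.5,0,-0.05,0,0,0,1,0.5,0,-0.07,0,0,0,1,0.7,0,-0.1,0,0,0,1,0.8,0,-0.11,0,0,0,1,0.8,0,-0.11,0,0,0,1,0.8,0,-0.11,0,0,0,1,0.8,0,-0.11,0,0,0,1]}}

```text
time: 6.5
tool_pos: [0.6526, -0.1492, 0.0515]
ee_rot: [-3.141, -0.0, 1.805]
wrist_force: [0.0, -3.2, 3.6]
width: 0.0006
```

```bash
cat > look.py <<'E'
import sys
from bench import robot,cams
from h import *
k=sys.argv[1]
o=robot.get_obs();print(o["time"],o["tool_pos"],o["wrist_force"],np.degrees(o["ee_rot"][2]))
y=np.radians(103.4);ux=np.array([np.cos(y),np.sin(y)])
b0=np.array([.6545,-.157])
print("tcp along, from pulley start centre",(o["tool_pos"][:2]-b0)@ux,"cross",(o["tool_pos"][:2]-b0)@np.array([-ux[1],ux[0]]))
s=cams.snapshot("side");a=cams.snapshot("scene")
cv2.imwrite(f"pics/d{k}.png",np.hstack([cv2.resize(s["pixels"][120:280,260:400,::-1],None,fx=2.8,fy=2.8),cv2.resize(a["pixels"][150:278,230:370,::-1],(400,448))]))
B=((12,90,80),(28,255,255))
for q,n,roi in((a,"scene",(225,165,365,250)),(s,"side",(275,155,330,230))):
    print(n,blobs(q,roi,*B,9)[0])
E
python3 look.py 3
```

```text
6.5 [ 0.65258589 -0.14917193  0.05150009] [ 0.03897539 -3.18430459  3.55440847] 103.3959756370477
tcp along, from pulley start centre 0.008058546493678511 cross 4.786153968316226e-05
scene [([232, 192, 6, 9, 23], [234.7, 195.9]), ([253, 208, 23, 21, 361], [263.9, 218.2])]
side [([290, 170, 15, 19, 235], [297.1, 179.0])]
```

View pics/d3.png

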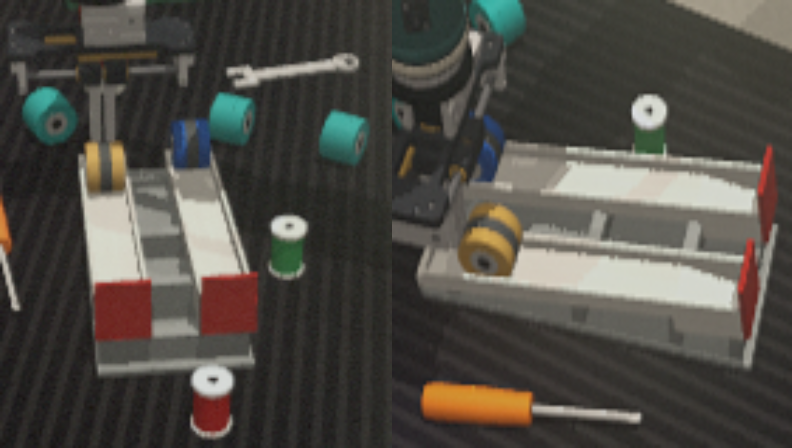

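Brass is rolling ahead of the finger with light forces, and blue hasn't moved. I'll continue.

{"name": "arm_command", "arguments": {"plan": [0.8,0,-0.11,0,0,0,1,0.8,0,-0.11,0,0,0,1,0.8,0,-0.11,0,0,0,1,0.8,0,-0.11,0,0,0,1,0.8,0,-0.11,0,0,0,1,0.8,0,-0.11,0,0,0,1,0.8,0,-0.11,0,0,0,1,0.8,0,-0.11,0,0,0,1]}}

```text
time: 7.6
tool_pos: [0.6378, -0.087, 0.0604]
ee_rot: [-3.142, -0.0, 1.805]
wrist_force: [0.2, -2.7, 1.6]
width: 0.0006
```

```bash
python3 look.py 4
```

```text
7.6 [ 0.63779907 -0.0870109   0.06041976] [ 0.2080613  -2.71376232  1.61827725] 103.39091246227187
tcp along, from pulley start centre 0.0719541096063431 cross 2.643159987705465e-05
scene [([258, 194, 5, 9, 21], [259.9, 197.7]), ([277, 210, 22, 21, 368], [287.6, 220.5])]
side [([292, 181, 14, 19, 251], [298.5, 189.5])]
```

View pics/d4.png

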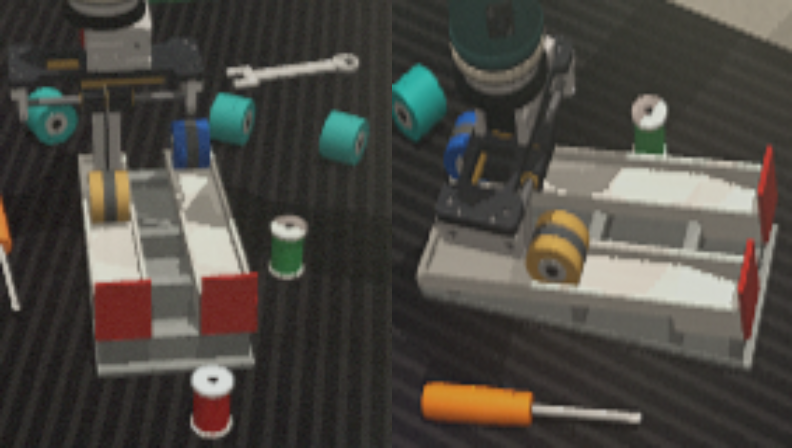

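{"name": "arm_command", "arguments": {"plan": [0.8,0,-0.11,0,0,0,1,0.8,0,-0.11,0,0,0,1,0.8,0,-0.11,0,0,0,1,0.8,0,-0.11,0,0,0,1,0.8,0,-0.11,0,0,0,1,0.8,0,-0.11,0,0,0,1,0.8,0,-0.11,0,0,0,1,0.8,0,-0.11,0,0,0,1]}}

```text
time: 8.7
tool_pos: [0.623, -0.0248, 0.0692]
ee_rot: [-3.142, -0.0, 1.804]
wrist_force: [0.5, -2.5, 2.0]
width: 0.0003
```

```bash
python3 look.py 5
```

```text
8.7 [ 0.62300236 -0.02476654  0.06921716] [ 0.48912935 -2.52725966  1.95986697] 103.38810621251395
tcp along, from pulley start centre 0.13593302668142762 cross -4.685586863621e-06
scene [([284, 196, 5, 9, 21], [285.9, 200.0]), ([301, 201, 23, 33, 412], [311.5, 221.4])]
side [([290, 158, 31, 9, 58], [303.3, 159.7]), ([293, 191, 15, 20, 279], [300.2, 200.8])]
```

View pics/d5.png

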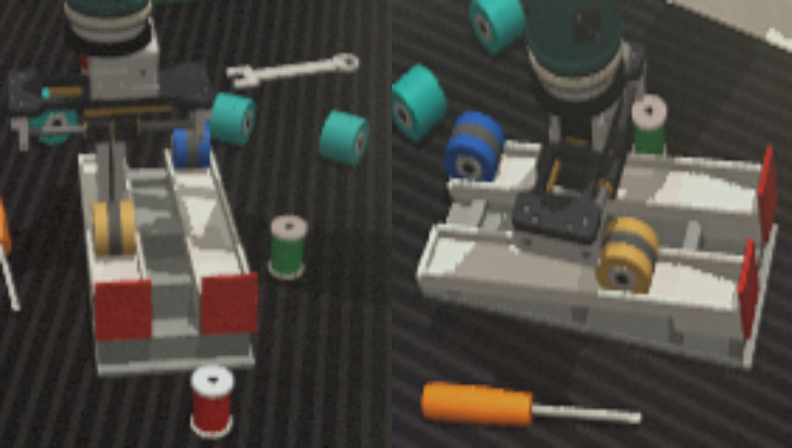

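{"name": "arm_command", "arguments": {"plan": [0.8,0,-0.11,0,0,0,1,0.8,0,-0.11,0,0,0,1,0.8,0,-0.11,0,0,0,1,0.8,0,-0.11,0,0,0,1,0.7,0,-0.1,0,0,0,1,0.7,0,-0.08,0,0,0,1,0.7,0,-0.05,0,0,0,1,0.7,0,-0.05,0,0,0,1]}}

```text
time: 9.8
tool_pos: [0.6084, 0.0344, 0.0755]
ee_rot: [-3.14, -0.002, 1.805]
wrist_force: [0.3, -1.2, 0.2]
width: 0.0004
```

```bash
python3 look.py 6
```

```text
9.8 [0.60838505 0.03438141 0.07551693] [ 0.29268513 -1.16771236  0.1745312 ] 103.41003496303816
tcp along, from pulley start centre 0.19685826214082183 cross 0.0005072752905769182
scene [([306, 198, 8, 9, 33], [310.1, 202.2]), ([332, 217, 21, 20, 301], [342.7, 225.9])]
side [([278, 162, 13, 3, 39], [284.0, 163.0]), ([292, 169, 32, 10, 79], [305.9, 171.6]), ([295, 208, 16, 13, 188], [302.3, 213.8])]
```

View pics/d6.png

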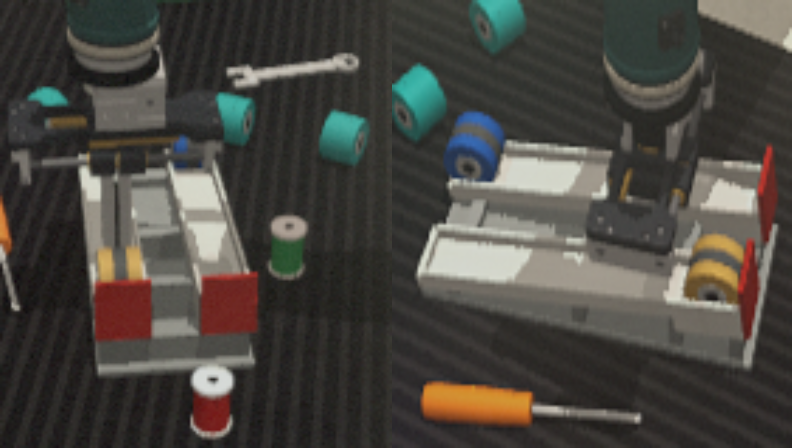

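Brass has rolled away over the crest to the red stop. I'll back off and lift.

{"name": "arm_command", "arguments": {"plan": [-0.5,0,-0.3,0,0,0,1,-1,0,-1,0,0,0,1,-1,0,-3,0,0,0,1,-1,0,-3,0,0,0,1,-1,0,-3,0,0,0,1,-2,0,-3,0,0,0,1,-2,0,-2,0,0,0,1,-2,0,0,0,0,0,1]}}

```text
time: 10.9
tool_pos: [0.6349, -0.071, 0.2327]
ee_rot: [3.136, 0.003, 1.804]
wrist_force: [0.7, 0.4, 0.2]
width: 0.0006
```

{"name": "arm_command", "arguments": {"plan": [0,0,0,0,0,0,1,0,0,0,0,0,0,1,0,0,0,0,0,0,1,0,0,0,0,0,0,1]}}

```text
time: 11.4
tool_pos: [0.6334, -0.0684, 0.2289]
ee_rot: [-3.141, -0.001, 1.805]
wrist_force: [0.0, 0.8, -0.2]
width: 0.0004
```

```bash
python3 look.py 7
python3 - <<'E'
from bench import robot,cams
from h import *
from scipy.spatial.transform import Rotation as R
b0=np.array([.6545,-.157]);y=np.radians(103.4);ux=np.array([np.cos(y),np.sin(y)])
d=(272-18.6)*np.cos(np.radians(8))-(16-25)*np.sin(np.radians(8))
seat=np.r_[b0+ux*d/1000,.02+.272*np.sin(np.radians(8))+.016*np.cos(np.radians(8))]
o=robot.get_obs();s=cams.snapshot("wrist")
T=np.eye(4);T[:3,:3]=R.from_euler("xyz",o["ee_rot"]).as_matrix();T[:3,3]=o["tool_pos"]
s["camera_from_world"]=np.linalg.inv(T@s["tool_from_camera"])
cv2.imwrite("pics/w7.png",s["pixels"][:,:,::-1])
a=cams.snapshot("scene");b=cams.snapshot("side")
print("seat",seat)
for n,q in(("w",s),("scene",a),("side",b)):print(n,proj(q,seat))
for st,c in blobs(s,(200,0,450,240),(12,90,80),(28,255,255),15,80)[0]:print(st,c,onz(s,*c,seat[2]))
print("scene->",onz(a,342.7,225.9,seat[2]))
print("blue",blobs(a,(240,170,280,205),(105,110,50),(125,255,255),9)[0])
E
```

```text
11.4 [ 0.63337184 -0.06835229  0.22892431] [ 0.03927173  0.83268178 -0.16643643] 103.44074445899693
tcp along, from pulley start centre 0.09113075776146928 cross 9.041562256742464e-06
scene [([332, 217, 21, 20, 299], [342.7, 225.8])]
side [([295, 211, 16, 10, 141], [302.3, 215.2])]
seat [0.59605631 0.08832093 0.07369937]
w (np.float64(321.3410299895896), np.float64(38.53146704580632))
scene (np.float64(342.44482220724325), np.float64(228.03430412616652))
side (np.float64(302.4907976644879), np.float64(219.96481568436016))
[303, 9, 39, 56, 2064] [321.7, 36.2] [0.59591102 0.09051132 0.07369937]
[391, 166, 23, 69, 1248] [401.8, 200.1] [ 0.72877363 -0.05684957  0.07369937]
scene-> [0.58969064 0.08603018 0.07369937]
blue [([248, 182, 21, 20, 315], [258.2, 191.6])]
```

View pics/w7.png

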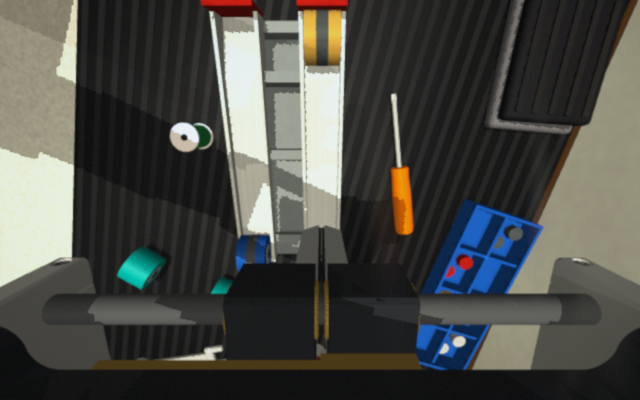

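View pics/d7.png

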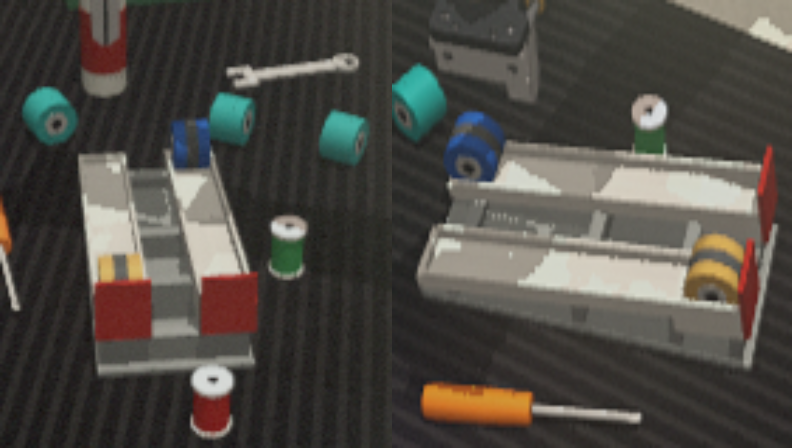

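Run:
```python
from bench import robot,cams,close_job
from h import *
a=cams.snapshot("scene");print(blobs(a,(300,165,365,250),(12,90,80),(28,255,255),9)[0],robot.get_obs()["qvel"].round(3))
print(close_job())
```

```text
[([332, 217, 21, 20, 299], [342.7, 225.8])] [-0.004  0.001  0.001 -0.    -0.    -0.   ]
the job is handed in; nothing more can be done
None
```

The brass pulley is over the crest and resting in the pocket against the red stop. The hand is lifted clear, and I handed the job in at about 11.5 s.

I pushed it with the closed fingertips at about 64 mm/s. The force readings I took between moves stayed below 5 N.

- **Brass position:** the wrist view puts its centre about 2 mm from the computed seat point. The scene and side views disagree, by about 2 and 5 pixels (roughly 7 mm for the scene view). I put that down to the gutter wall and stop plate hiding part of the pulley, and didn't measure it another way.
- **Brass at rest:** its position in the scene image did not change over the last pictures.
- **Blue pulley:** its position in the scene image is unchanged to within 0.1 pixel.
- **Bystanders and look-alikes:** those in view look unmoved, judged by eye rather than measured. The last pictures did not show the meter or bobbin jar, which are far from the path the arm took.

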